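Clip in the lamp tube, then twist in the starter and hold it

ROBOT

A 6-joint arm with a two-finger parallel gripper is mounted at the origin on the work surface. World frame = base frame: x ahead of the robot, y to its left, z up, the work surface at z = 0. Lengths are in m, angles in degrees, forces in N, time in s.
With the tool pointing down it reaches from about 0.375 to 0.9 m from the base axis. Payload 3.1 kg.
Tool frame: the origin (TCP) lies at the very end of the fingers, on their centre line; the grasp point (between the pads) lies 19 mm behind it; z points along the fingers, y is the line along which they close (so a half turn about z gives the same grasp; the last joint's range is limited). The gripper opens to 87 mm and grips with 3 to 60 N. Pads are 19 mm wide; open, the fingers measure 117 mm over their backs; the gripper's body (75 mm by 190 mm) begins 51 mm behind the grasp point.
Start: joints at [-85.285, 30.224, 82.088, -0, 67.689, -10.227], TCP at [0.161, -0.604, 0.191] pointing down, gripper open.
Joint ranges: [-176.69, 176.69], [-43.24, 126.21], [12.49, 139.97], [-82, 262], [0, 151.66], [-163.58, 163.58]. Speed limits (degrees/s): [159.86, 159.86, 180, 180, 180, 180].

INTERFACE

Orientations are given as a 3x3 rotation matrix whose columns are the frame's x, y, z axes.
In Python, from rig import bot gives the robot as it stands.
- The arm moves only by the tool move_arm, never from a script. Its argument "increments" is a list of rows, each an object with "xyz": the shift along the tool's x, y, z in mm, a list of three; "roll": the turn about the tool's z in rad; "grip": the opening in per cent of the stroke, from 0 (shut) to 100 (fully open). A call has 1 to 5 rows; each row shifts and turns the commanded pose from where the row before left it, along the tool's axes as they then stand; what a row does not reach is not made up. A row lasts 1/12 s, in which the tool goes at most 41.7 mm and 7.16 degrees, less where a joint would pass 70% of its speed; a pose out of reach is approached as far as the arm can. A call is refused whole if a number of a shift passes 41.7 or a number of a turn 0.125, either way. A call with a gripper value outside its range is refused whole. The fingers move at their own pace and stop on an object; the grip force is fixed at half the most. Time passes only in rows, so rows that do not move let the fingers close. It gives the time, the measured TCP pose, the force, the opening and the grip force at its end, in the units of the state.
- bot.read_state(): the state, without advancing time (a new reading comes with each control period).
- bot.capture(name): name is "side" or "top" or "wrist"; returns (picture, depth): 400x640x3 uint8, red, green, blue; 400x640 float32, m along the optical axis (not along the pixel's ray), 0 where there is no reading.
- bot.camera_model(name): a dict with "intrinsics" (3x3 intrinsics, pixels), "D" ([k1, k2, p1, p2, k3] as OpenCV has them; the pictures are not rectified), "rvec" (rotation vector, rad) and "tvec" (3), from world to camera coordinates, as OpenCV has them; the wrist camera has in their place "tool_from_camera" (4x4, takes a point from camera to tool coordinates, whose origin is the TCP and whose axes are the flange's). Camera axes: x right, y down, z forward; pixel columns grow to the right and rows downward; lengths in m; the calibration is good to about 2 mm. A picture is of the moment at which its call begins: read the wrist's pose just before it. camera_model takes no time and is no camera call.
- bot.hand_in(): hands the job in; it is judged then, once.
Trained networks look in the newest picture that a camera, given by its name, has taken for a name from the list of things; names that differ only in an ending like _2 or _b are one class to them, and where a whole thing is asked for, a point or a joint stands for the part that bears it (a point fixed in the world has none). Each returns a list of dicts, best first, with "conf" (0 to 1); they miss things now and then, are a little off and sometimes report something else, mostly with a low value. They report only what shows in the picture. A call takes as long as a camera call.
- bot.spot_in(label, camera): "at" ([x, y, z] in m, in the coordinates of the camera as it stood for that picture, good to about 4 mm: the middle of the surface that is visible of it).
- bot.trace(label, camera): "mask" (400x640 bool, what is visible of it).
The state is a dict: "time_s": time; "joint_positions": joint angles; "qvel": joint speeds; "tau": joint torques, N m; "position": TCP position; "tcp_rot": TCP orientation; "force": force on the tool from outside, world axes, zero at the start; "moment": the same for the moment, N m; "opening": opening from 0.0 (shut) to 1.0 (fully open); "grasp_force": force on a finger pad.
Only numpy, scipy, OpenCV 4.12 (cv2) and the standard library are available. Lean on these libraries where they do the work, as an engineer would, in place of code of your own. Each camera call takes 0.05 s, during which the arm holds its last target. There are 200 camera calls.

TASK

Get the specimen lamp ready: pick the white light tube off its wooden rest and press it down past the orange sprung jaw until it lies fully home in both grey fork clips with the jaw closed over it, and let go of it. Then take the white starter with the red stripe from the blue tray, push it down into the green socket, twist it a quarter turn clockwise (seen from above) against the spring and hold it there: the program finishes with the gripper still holding the starter, pressed fully home and turned. Leave the black old starter, the jar and the shell where they are.

Things in the scene. Friction and masses are not known exactly. Their poses are not given: they have to be found in the camera images.
- fitting: Fixed white lamp base plate on the desk, 12 mm thick, x -92 to +38 mm, y -145 to +145, rims 22 mm high along both long edges. Origin on the desk below the middle of the clipped tube. Carries two grey fork clips (12 mm wide, at y = -75 and +75), the orange jaw on their +x side, the green socket at x -58, y -62 and a black box 50 x 60 mm, 34 mm high, at x -62, y +75.
- clip_seat (a point): Where the middle of the tube's axis belongs, 50 mm above the desk, midway between the clips; axes as the fitting's, the clipped tube lies along y. Forks are 21 mm wide inside; their -x side flares out up to 68 mm above the desk, on the +x side the jaw reaches over. Between the clips 120 mm are free for fingers, down to the plate (12 mm).
- jaw (a joint): Orange sprung jaw, one part with two noses (10 mm wide, at fitting y -88 and +88), hinged along y. Rad: 0 shut, grows as it opens to +x (about 0.1 as the tube passes, 0.6 at most). Nose tops slope from 83 mm above the desk (13 mm to +x of the tube axis) to 64 mm (4 mm to +x): a tube pushed straight down with 4 to 15 N wedges them aside; they then spring shut over it.
- tube: Loose white LED light tube with aluminium end caps, 18 mm diameter, 220 mm long, about 100 g. Origin in the middle of its axis; its x axis runs along it (it may roll about it, and either end may go either way). Starts lying on the rest, axis 39 mm above the desk.
- rest: Fixed light wooden rest for the tube, 200 mm (x) by 50 mm (y), 10 mm thick base, with two notched blocks 40 mm high, 36 mm wide, 16 mm long at x = -75 and +75. Origin on the desk below its middle; the tube lies along its x. Fingers have free room between the blocks.
- starter: New lamp starter, loose, about 50 g. White body 28 mm square, faces along x and y, 17 to 53 mm above the origin, red stripe on top along x. Below it a grey round shank, 18 mm diameter; at the bottom (0 to 6 mm) a brass bar along x, 36 mm long, 8 mm wide: its ends are the bayonet lugs (a half turn makes no difference). Origin: centre of underside, z up. Stands upright on the tray's floor.
- old_starter: Bystander: the burnt-out starter, loose, same shape and size but black with a grey stripe; leave it standing. Origin at the centre of the underside.
- tray: Fixed blue open tray, 110 mm (x) by 170 mm (y), walls 20 mm high, floor 5 mm thick, origin on the desk below its middle. Both starters stand in it about 84 mm apart along its y; which is where varies.
- socket_mouth (a point): Centre of the green socket's opening at its top face, 46 mm above the desk; axes as the fitting's. Socket 54 mm square; 6 mm top plate with a hole 23 mm square for the shank and slots for the lugs along this x (41 mm over both, 12 mm wide). Starter goes in with its x along this x. Its origin meets the spring 11 mm below here, can turn from 13 mm, is fully home (body on plate) at 17 mm.
- socket_push (a joint): How far the sprung carrier in the socket is pressed down, m: 0 at rest, about 0.006 when the starter is fully home; 4 N at 0, 10 N at 0.006. It pushes the starter up when not held down.
- socket_turn (a joint): How far the carrier in the socket has been turned by the lugs, rad: 0 at rest, grows clockwise seen from above, stop at 1.65; it follows the starter with up to 0.15 rad of play, so it reads about 1.4 to 1.57 after a full quarter turn. A spring turns it back (0.06 N m at 0, 0.15 N m at 1.5).
- jar: Bystander: loose amber specimen jar with a steel lid, 60 mm diameter, 85 mm tall, origin at the centre of its underside.
- shell: Bystander: loose brown conical spiral shell, 80 mm diameter, 57 mm tall, origin at the centre of its underside.

How it is judged (in metres and radians):
On the way, in this order (a step that is already met when the one before it is completed fails the run):
1. the tube lies home in both fork clips under the closed jaw, and is let go (z of tube in the frame of clip_seat between -0.006 and 0.004 m and x of tube in the frame of clip_seat between -0.006 and 0.006 m and y of tube in the frame of clip_seat between -0.016 and 0.016 m and angle between the x axis of tube and the y axis of clip_seat, either way round below 0.08 rad and value of joint jaw below 0.06 rad and contact force between the fingers and tube below 0.1 N), for 0.2 s.
2. the starter is pushed into the socket against the spring (x of starter in the frame of socket_mouth between -0.005 and 0.005 m and y of starter in the frame of socket_mouth between -0.005 and 0.005 m and angle between starter's own z axis and vertical below 0.12 rad and z of starter in the frame of socket_mouth below -0.0135 m and value of joint socket_push above 0.0035 m), for 0.05 s.
3. the starter is turned a quarter turn clockwise, pressed home, and held by the gripper (all of step 2 and value of joint socket_turn above 1.2 rad and angle between the x axis of starter and the x axis of socket_mouth, either way round above 1 rad and contact force between the fingers and starter above 2 N), for 0.3 s.
At the end, for the whole second after the job is handed in: Gripper holds the starter (over 2 N), still and upright, pressed home (13.5 mm below the mouth, carrier over 3.5 mm) and turned (carrier over 1.2 rad); tube in the clips (6 mm across, 4 mm high, 16 mm along, 0.08 rad), jaw shut (0.06 rad), untouched; bystanders upright within 30 mm (all of step 1 and all of step 3 and linear speed of starter below 0.02 m/s and contact force between the arm and tube below 0.1 N and distance of each of old_starter, jar, shell from where it was at the start of the episode below 0.03 m and angle between each of old_starter, jar, shell's own z axis and vertical below 0.2 rad); the arm keeps its last pose, push and grip.
It fails at once if the old starter is knocked over or shifted by more than 30 mm (distance of old_starter from where it was at the start of the episode above 0.03 m or angle between old_starter's own z axis and vertical above 0.4 rad).
It fails at once if the jar is knocked over or shifted by more than 30 mm (distance of jar from where it was at the start of the episode above 0.03 m or angle between jar's own z axis and vertical above 0.4 rad).
It fails at once if the shell is knocked over or shifted by more than 30 mm (distance of shell from where it was at the start of the episode above 0.03 m or angle between shell's own z axis and vertical above 0.4 rad).
It also fails if it takes over 56 s, if anything falls off the work surface, if the arm or the gripper's body presses on something with over 40 N, if the wrist force passes 120 N, or if a joint passes its speed limit or range.

## Working session

There is one attempt and no reset: what is moved stays moved. The work goes in short steps, Python scripts to look and compute and a tool call to move; the robot and the scene stay as the last step left them, time stands still between calls to the robot, and variables do not carry over. Pictures are saved under pics/ and viewed, at most 10 in all, crops included, and the job is handed in when it is done.

Besides the shell and the picture viewer there is one more tool, called after ">>>" as name(argument=value, ...) on one line, values as JSON. move_arm: Moves the arm, as the interface text tells. Its arguments: {"type":"object","properties":{"increments":{"type":"array"}},"required":["increments"]}

```bash
ls; mkdir -p pics; cat > h.py <<'E'
import numpy as np, cv2
from rig import bot
def ext(cam):
    m=bot.camera_model(cam); K=np.array(m["intrinsics"]);D=np.array(m["D"],float)
    if cam=="wrist":
        s=bot.read_state();T=np.eye(4);T[:3,:3]=s["tcp_rot"];T[:3,3]=s["position"]
        return K,D,T@np.array(m["tool_from_camera"])
    R=cv2.Rodrigues(np.array(m["rvec"],float))[0];T=np.eye(4);T[:3,:3]=R.T;T[:3,3]=-R.T@np.array(m["tvec"],float).ravel()
    return K,D,T
def towld(cam,p):
    T=ext(cam)[2];return T[:3,:3]@np.asarray(p)+T[:3,3]
def cloud(cam,depth,mask,E=None):
    K,D,T=E or ext(cam)
    v,u=np.nonzero(mask&(depth>0)); z=depth[v,u]
    n=cv2.undistortPoints(np.stack([u,v],1).astype(np.float64)[:,None],K,D)[:,0]
    P=np.c_[n*z[:,None],z]
    return P@T[:3,:3].T+T[:3,3]
E
python3 - <<'E'
from h import *
s=bot.read_state();print({k:np.round(v,3).tolist() for k,v in s.items()})
for c in("top","side"):
    im,d=bot.capture(c);cv2.imwrite(f"pics/{c}0.png",im[:,:,::-1])
    for l in("fitting","tube","rest","starter","old_starter","tray","jar","shell","socket_mouth","jaw"):
        r=bot.spot_in(l,c)
        print(c,l,[(round(x["conf"],2),np.round(towld(c,x["at"]),3).tolist()) for x in r[:2]])
E
```

```text
pics
{'time_s': 0.0, 'joint_positions': [-85.282, 30.277, 82.155, -0.002, 67.687, -10.227], 'qvel': [-0.07, 0.037, -0.021, -0.023, 0.004, 0.086], 'tau': [-0.0, -44.004, -17.659, 0.063, 0.058, -0.0], 'position': [0.161, -0.603, 0.191], 'tcp_rot': [[0.966, 0.258, -0.0], [0.258, -0.966, 0.002], [0.0, -0.002, -1.0]], 'force': [-0.061, 0.219, 0.285], 'moment': [-0.029, -0.037, 0.027], 'grasp_force': 0.0, 'opening': 0.998}
top fitting [(0.95, [0.506, -0.01, 0.01])]
top tube [(0.92, [0.471, -0.325, 0.044])]
top rest [(0.86, [0.474, -0.317, 0.004]), (0.2, [0.504, -0.011, 0.012])]
top starter [(0.34, [0.708, 0.251, 0.02])]
top old_starter [(0.46, [0.469, 0.275, 0.063]), (0.25, [0.466, -0.067, 0.035])]
top tray [(0.91, [0.473, 0.327, 0.006]), (0.53, [0.706, 0.248, 0.025])]
top jar [(0.82, [0.714, -0.24, 0.086])]
top shell [(0.73, [0.704, 0.252, 0.022]), (0.19, [0.474, -0.316, 0.007])]
top socket_mouth [(0.66, [0.47, -0.068, 0.043])]
top jaw [(0.6, [0.547, -0.015, 0.019])]
side fitting [(0.9, [0.502, 0.011, 0.014])]
side tube []
side rest [(0.79, [0.466, -0.321, 0.01])]
side starter [(0.71, [0.48, 0.368, 0.055]), (0.35, [0.466, -0.076, 0.035])]
side old_starter [(0.78, [0.467, 0.287, 0.053])]
side tray [(0.55, [0.475, 0.323, 0.005])]
side jar [(0.66, [0.716, -0.222, 0.059]), (0.55, [0.545, 0.013, 0.055])]
side shell [(0.72, [0.704, 0.263, 0.027]), (0.43, [0.469, -0.325, 0.043])]
side socket_mouth [(0.8, [0.467, -0.06, 0.043])]
side jaw [(0.65, [0.545, 0.01, 0.055])]
```

View pics/top0.png

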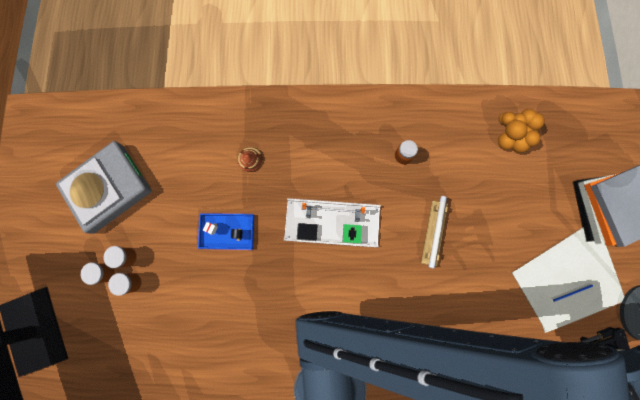

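```bash
python3 - <<'E'
from h import *
im,d=bot.capture("top")
def rect(l,lo,hi,):
    for r in bot.trace(l,"top")[:1]:
        P=cloud("top",d,r["mask"]); Q=P[(P[:,2]>lo)&(P[:,2]<hi)]
        (c,sz,a)=cv2.minAreaRect((Q[:,:2]*1000).astype(np.float32))
        print(l,round(r["conf"],2),len(P),len(Q),"z",np.round(np.percentile(P[:,2],[2,50,98]),3),"rect",np.round(c,1),np.round(sz,1),round(a,2),"mean",np.round(Q.mean(0),4))
rect("tube",.035,.06);rect("socket_mouth",.038,.055);rect("fitting",.005,.03);rect("fitting",.005,.1);rect("starter",.05,.07);rect("old_starter",.05,.07);rect("jaw",.0,.1);rect("tray",.012,.03);rect("rest",.003,.015)
K,D,T=ext("top");print(T.round(3))
E
```

```text
tube 0.79 479 439 z [0.    0.045 0.05 ] rect [ 473.4 -328.4] [ 19.1 219.1] 77.08 mean [ 0.4736 -0.3273  0.045 ]
socket_mouth 0.63 336 243 z [0.011 0.044 0.05 ] rect [469.4 -68.7] [54.2 54.5] 85.46 mean [ 0.4695 -0.0695  0.0455]
fitting 0.62 3886 3097 z [0.007 0.013 0.052] rect [505.2  -9. ] [290.1 130.4] 85.58 mean [ 0.51   -0.0094  0.0132]
fitting 0.62 3886 3874 z [0.007 0.013 0.052] rect [505.2  -9. ] [290.1 130.4] 85.58 mean [ 0.5049 -0.0086  0.019 ]
starter 0.69 97 77 z [0.015 0.058 0.063] rect [488.7 360.6] [27.1 25.1] 65.86 mean [0.488  0.3595 0.0579]
old_starter 0.66 115 89 z [0.005 0.057 0.062] rect [470.4 279.8] [27.5 27. ] 89.54 mean [0.4694 0.2804 0.0581]
tray 0.71 1793 352 z [-0.     0.006  0.023] rect [479.5 323.1] [173.5 108.7] 89.63 mean [0.4796 0.3216 0.019 ]
rest 0.76 576 480 z [-0.     0.009  0.04 ] rect [ 471.2 -328.2] [ 53.2 197.7] 77.42 mean [ 0.4743 -0.317   0.0092]
[[-0.007 -0.987  0.158  0.399]
 [-1.     0.008  0.006  0.005]
 [-0.007 -0.158 -0.987  1.229]
 [ 0.     0.     0.     1.   ]]
```

The top view shows the tube on its rest near (438,232), the fitting near (332,222) with the jaw on its upper (+x) side, the socket at (352,233), the white starter at (209,228) and the black one at (237,234). The socket position works out as (469.5,-68.4) from the fitting, against a measured (469.4,-68.7), so the poses agree. I'll write a planning helper next.

```bash
cat > plan.py <<'E'
from h import *
import json,sys
def plan(xyz,yaw,n,grip,start=None):
    """rows from present pose (or start xyz mm,yaw deg) to target xyz in mm, yaw deg; prints calls of 5"""
    s=bot.read_state()
    if start is None:
        R=np.array(s["tcp_rot"]);p=np.array(s["position"])*1000;y=np.arctan2(R[1,0],R[0,0])
    else: p=np.array(start[0],float);y=np.radians(start[1])
    y1=np.radians(yaw);dy=(y1-y+np.pi)%(2*np.pi)-np.pi
    p0=p.copy();y0=y;rows=[]
    for i in range(1,n+1):
        c,sn=np.cos(y),np.sin(y);d=p0+(np.array(xyz)-p0)*i/n-p
        t=np.round([c*d[0]+sn*d[1],sn*d[0]-c*d[1],-d[2]],0 if i<n else 1)
        r=round(-(y0+dy*i/n-y),3)
        rows.append({"xyz":t.tolist(),"roll":r,"grip":grip})
        p=p+np.array([c*t[0]+sn*t[1],sn*t[0]-c*t[1],-t[2]]);y-=r
    for i in range(0,n,5):print(json.dumps(rows[i:i+5]).replace(" ","").replace(".0,",",").replace(".0]","]"))
    return p,np.degrees(y)
E
python3 - <<'E'
from plan import *
m=bot.camera_model("wrist");print(np.round(m["tool_from_camera"],3).tolist())
print(plan([473.5,-328,130],-12.92,12,100))
E
```

```text
[[0.001, -0.965, -0.264, 0.071], [1.0, 0.001, 0.0, 0.0], [0.0, -0.264, 0.965, -0.192], [0.0, 0.0, 0.0, 1.0]]
[{"xyz":[31,-15,5],"roll":0.041,"grip":100},{"xyz":[30,-17,5],"roll":0.04,"grip":100},{"xyz":[30,-18,5],"roll":0.041,"grip":100},{"xyz":[29,-19,5],"roll":0.04,"grip":100},{"xyz":[28,-21,6],"roll":0.041,"grip":100}]
[{"xyz":[28,-21,5],"roll":0.04,"grip":100},{"xyz":[26,-23,5],"roll":0.041,"grip":100},{"xyz":[26,-23,5],"roll":0.04,"grip":100},{"xyz":[24,-25,5],"roll":0.041,"grip":100},{"xyz":[24,-25,5],"roll":0.04,"grip":100}]
[{"xyz":[22,-27,5],"roll":0.041,"grip":100},{"xyz":[21.3,-27.2,5.4],"roll":0.04,"grip":100}]
(array([ 473.45718987, -328.02387394,  130.02332203]), np.float64(-12.902058592295264))
```

View pics/side0.png

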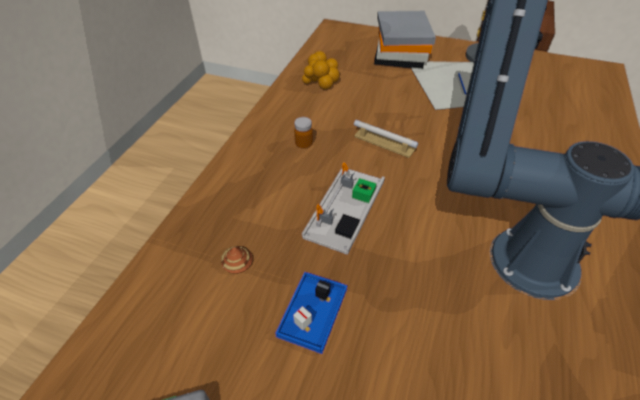

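The side view shows two orange noses at (345,170) and (320,212) beside the grey forks, with the tube on its rest at (385,135). The space between the noses is clear for fingers. Moving above the tube.

>>> move_arm(increments=[{"xyz":[31,-15,5],"roll":0.041,"grip":100},{"xyz":[30,-17,5],"roll":0.04,"grip":100},{"xyz":[30,-18,5],"roll":0.041,"grip":100},{"xyz":[29,-19,5],"roll":0.04,"grip":100},{"xyz":[28,-21,6],"roll":0.041,"grip":100}])

```text
time_s: 2.02
position: [0.292, -0.488, 0.1655]
tcp_rot: [[0.998, 0.055, 0.0], [0.055, -0.998, -0.001], [0.0, 0.001, -1.0]]
force: [0.4, 0.4, -0.4]
opening: 1.001
grasp_force: 0.0
```

>>> move_arm(increments=[{"xyz":[28,-21,5],"roll":0.04,"grip":100},{"xyz":[26,-23,5],"roll":0.041,"grip":100},{"xyz":[26,-23,5],"roll":0.04,"grip":100},{"xyz":[24,-25,5],"roll":0.041,"grip":100},{"xyz":[24,-25,5],"roll":0.04,"grip":100}])

```text
time_s: 2.43
position: [0.4229, -0.3731, 0.1404]
tcp_rot: [[0.989, -0.146, 0.0], [-0.146, -0.989, -0.0], [0.0, 0.0, -1.0]]
force: [-0.1, -1.6, -1.4]
opening: 1.0
grasp_force: 0.0
```

>>> move_arm(increments=[{"xyz":[22,-27,5],"roll":0.041,"grip":100},{"xyz":[21.3,-27.2,5.4],"roll":0.04,"grip":100},{"xyz":[0,0,0],"roll":0,"grip":100},{"xyz":[0,0,0],"roll":0,"grip":100}])

```text
time_s: 2.77
position: [0.4744, -0.3265, 0.1297]
tcp_rot: [[0.976, -0.219, -0.001], [-0.219, -0.976, 0.0], [-0.001, -0.0, -1.0]]
force: [0.3, -0.8, -0.1]
opening: 1.0
grasp_force: 0.0
```

```bash
python3 - <<'E'
from plan import *
s=bot.read_state();R=np.array(s["tcp_rot"]);print(s["time_s"],np.round(s["position"],4),np.degrees(np.arctan2(R[1,0],R[0,0])),np.round(s["force"],2))
E_=ext("wrist");im,d=bot.capture("wrist");cv2.imwrite("pics/w1.png",im[:,:,::-1])
for r in bot.trace("tube","wrist")[:2]:
    P=cloud("wrist",d,r["mask"],E_);Q=P[(P[:,2]>.036)&(P[:,2]<.06)]
    print(r["conf"],len(P),len(Q))
    if len(Q)>20:
        c,sz,a=cv2.minAreaRect((Q[:,:2]*1000).astype(np.float32));print(np.round(c,1),np.round(sz,1),a,np.percentile(Q[:,2],[50,98]).round(4))
        print(cv2.fitLine((Q[:,:2]*1000).astype(np.float32),cv2.DIST_HUBER,0,.01,.01).ravel())
E
```

```text
2.7667 [ 0.4744 -0.3265  0.1297] -12.652025362239707 [ 0.35 -0.77 -0.05]
0.96 4770 4769
[ 471.4 -331.4] [ 18.1 220.2] 77.38099670410156 [0.0459 0.0482]
[ 9.7592586e-01 -2.1810251e-01  4.9373380e+02 -3.3613306e+02]
0.45 12841 941
[518.3 -77.4] [56.  59.9] 80.78080749511719 [0.0416 0.0594]
[ 9.7577971e-01 -2.1875553e-01  5.1659583e+02 -9.2872696e+01]
```

View pics/w1.png

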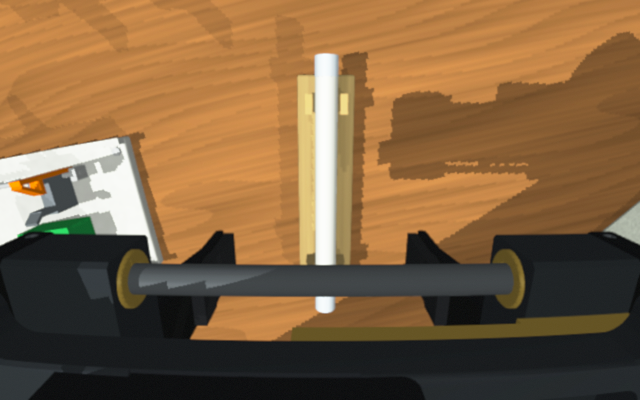

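The wrist view shows the tube running straight up the picture at column 326, rows 55–312, midway between the open fingers. The wrist measurement (471.4,-331.4) is within about 4 mm of the top camera's, so I'll descend and grip.

```bash
python3 -c "
from plan import *
plan([472,-330.5,20.5],-12.65,5,100)"
```

```text
[{"xyz":[-0,0,22],"roll":-0.001,"grip":100},{"xyz":[-0,1,22],"roll":-0.001,"grip":100},{"xyz":[-0,0,22],"roll":-0,"grip":100},{"xyz":[-1,1,22],"roll":-0.001,"grip":100},{"xyz":[0.2,0.2,21.7],"roll":-0.001,"grip":100}]
```

>>> move_arm(increments=[{"xyz":[0,0,22],"roll":0,"grip":100},{"xyz":[0,1,22],"roll":0,"grip":100},{"xyz":[0,0,22],"roll":0,"grip":100},{"xyz":[-1,1,22],"roll":0,"grip":100},{"xyz":[0,0,21.5],"roll":0,"grip":100}])

```text
time_s: 3.28
position: [0.4709, -0.3318, 0.0201]
tcp_rot: [[0.974, -0.226, 0.0], [-0.226, -0.974, -0.001], [0.001, 0.001, -1.0]]
force: [0.2, -0.0, -0.1]
opening: 0.999
grasp_force: 0.0
```

>>> move_arm(increments=[{"xyz":[0,0,0],"roll":0,"grip":100},{"xyz":[0,0,0],"roll":0,"grip":0},{"xyz":[0,0,0],"roll":0,"grip":0},{"xyz":[0,0,0],"roll":0,"grip":0},{"xyz":[0,0,0],"roll":0,"grip":0}])

```text
time_s: 3.7
position: [0.4727, -0.3309, 0.0221]
tcp_rot: [[0.975, -0.224, 0.002], [-0.224, -0.975, -0.002], [0.003, 0.002, -1.0]]
force: [0.4, -0.3, 0.3]
opening: 0.783
grasp_force: 0.0
```

>>> move_arm(increments=[{"xyz":[0,0,0],"roll":0,"grip":0},{"xyz":[0,0,0],"roll":0,"grip":0},{"xyz":[0,0,0],"roll":0,"grip":0},{"xyz":[0,0,0],"roll":0,"grip":0}])

```text
time_s: 4.03
position: [0.4722, -0.3297, 0.0208]
tcp_rot: [[0.975, -0.223, 0.0], [-0.223, -0.975, -0.0], [0.0, 0.0, -1.0]]
force: [0.4, -0.3, 0.6]
opening: 0.48
grasp_force: 0.0
```

>>> move_arm(increments=[{"xyz":[0,0,0],"roll":0,"grip":0},{"xyz":[0,0,0],"roll":0,"grip":0},{"xyz":[0,0,0],"roll":0,"grip":0},{"xyz":[0,0,0],"roll":0,"grip":0},{"xyz":[0,0,0],"roll":0,"grip":0}])

```text
time_s: 4.45
position: [0.472, -0.3297, 0.0205]
tcp_rot: [[0.975, -0.223, -0.0], [-0.223, -0.975, 0.0], [-0.0, -0.0, -1.0]]
force: [0.6, -0.6, -0.7]
opening: 0.092
grasp_force: 0.0
```

>>> move_arm(increments=[{"xyz":[0,0,-15],"roll":0,"grip":0},{"xyz":[0,0,-25],"roll":0,"grip":0},{"xyz":[0,0,-30],"roll":0,"grip":0},{"xyz":[0,0,-30],"roll":0,"grip":0},{"xyz":[0,0,-20],"roll":0,"grip":0}])

```text
time_s: 4.87
position: [0.4728, -0.3305, 0.1432]
tcp_rot: [[0.975, -0.223, 0.002], [-0.223, -0.975, -0.002], [0.003, 0.002, -1.0]]
force: [-0.1, -0.0, 0.2]
opening: 0.003
grasp_force: 0.0
```

```bash
python3 -c "
from plan import *
s=bot.read_state();print(s['position'],s['opening'],s['grasp_force'])
print(plan([532,-11,140],85.58,17,0))"
```

```text
[ 0.4728064  -0.33050984  0.1431701 ] 0.0026718872856891502 0.0
[{"xyz":[-1,-19,0],"roll":-0.101,"grip":0},{"xyz":[1,-19,0],"roll":-0.101,"grip":0},{"xyz":[3,-19,1],"roll":-0.101,"grip":0},{"xyz":[5,-18,-0],"roll":-0.101,"grip":0},{"xyz":[7,-18,-0],"roll":-0.102,"grip":0}]
[{"xyz":[9,-17,0],"roll":-0.101,"grip":0},{"xyz":[10,-17,0],"roll":-0.101,"grip":0},{"xyz":[12,-15,0],"roll":-0.101,"grip":0},{"xyz":[13,-13,1],"roll":-0.101,"grip":0},{"xyz":[15,-13,-0],"roll":-0.101,"grip":0}]
[{"xyz":[15,-11,0],"roll":-0.101,"grip":0},{"xyz":[17,-9,0],"roll":-0.101,"grip":0},{"xyz":[18,-7,0],"roll":-0.101,"grip":0},{"xyz":[18,-6,1],"roll":-0.102,"grip":0},{"xyz":[19,-4,-0],"roll":-0.101,"grip":0}]
[{"xyz":[19,-1,-0],"roll":-0.101,"grip":0},{"xyz":[18.8,-0.4,0.2],"roll":-0.101,"grip":0}]
(array([531.96917671, -10.95897313, 139.97009861]), np.float64(85.58979265523327))
```

The gripper closed on nothing. I'll look at where the tube is.

>>> move_arm(increments=[{"xyz":[0,0,0],"roll":0,"grip":100},{"xyz":[0,0,0],"roll":0,"grip":100},{"xyz":[0,0,0],"roll":0,"grip":100},{"xyz":[0,0,0],"roll":0,"grip":100}])

```text
time_s: 5.2
position: [0.4711, -0.3288, 0.139]
tcp_rot: [[0.975, -0.223, -0.002], [-0.223, -0.975, 0.002], [-0.003, -0.002, -1.0]]
force: [0.3, 0.5, -0.5]
opening: 0.223
grasp_force: 0.0
```

```bash
python3 - <<'E'
from plan import *
s=bot.read_state();print(s["position"],s["opening"])
E_=ext("wrist");im,d=bot.capture("wrist");cv2.imwrite("pics/w2.png",im[:,:,::-1])
im2,d2=bot.capture("top")
for cam,dd,e in(("wrist",d,E_),("top",d2,None)):
  for l in ("tube","rest"):
   for r in bot.trace(l,cam)[:1]:
    P=cloud(cam,dd,r["mask"],e);lo,hi=(.036,.06) if l=="tube" else (.004,.015);Q=P[(P[:,2]>lo)&(P[:,2]<hi)]
    c,sz,a=cv2.minAreaRect((Q[:,:2]*1000).astype(np.float32));print(cam,l,r["conf"],len(P),len(Q),np.round(c,1),np.round(sz,1),a,np.percentile(P[:,2],[2,50,98]).round(4))
cv2.imwrite("pics/t2.png",cv2.resize(im2[180:290,360:500],None,fx=4,fy=4)[:,:,::-1])
E
```

```text
[ 0.47108339 -0.328821    0.13903076] 0.22288714170626334
wrist tube 0.87 4564 4564 [ 471.3 -331.3] [ 18.1 220.2] 77.32476806640625 [0.0403 0.0459 0.0482]
wrist rest 0.74 5660 5004 [ 477.3 -332.7] [ 50.2 183.9] 77.38349914550781 [0.0075 0.0093 0.0396]
top tube 0.67 292 270 [ 473.7 -328.3] [ 19.7 218.9] 77.19644927978516 [0.0027 0.0455 0.052 ]
top rest 0.63 309 215 [ 472.1 -320. ] [ 49.8 198.5] 82.81678771972656 [0.0001 0.0099 0.0465]
```

View pics/w2.png

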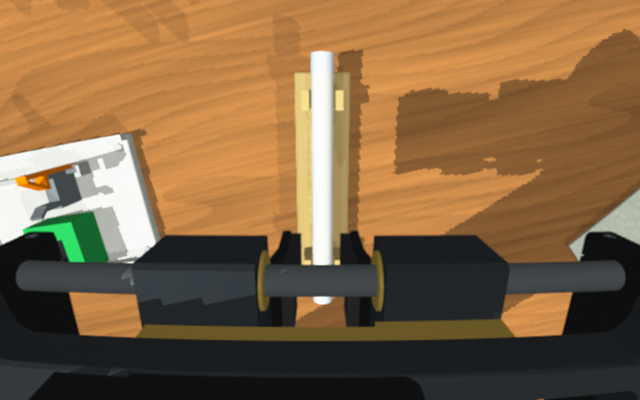

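The tube hasn't moved: it still runs along column 321, rows 52–302. The finger tips show at (290,235) and (350,235). I'll compare where the finger tips really are with the reported TCP.

```bash
python3 - <<'E'
from plan import *
m=bot.camera_model("wrist");Tc=np.array(m["tool_from_camera"]);K=np.array(m["intrinsics"]);D=np.array(m["D"],float)
print(K.round(1).tolist(),D)
s=bot.read_state();im,d=bot.capture("wrist")
P=cloud("wrist",d,np.ones(d.shape,bool)&(d<.25),(K,D,Tc))*1000
print(s["position"],s["opening"],len(P));n=P[:,2]
for lo in range(-160,20,20):
    Q=P[(n>lo)&(n<=lo+20)]
    if len(Q):print(lo,len(Q),Q.min(0).round(),Q.max(0).round())
for z in(0,-20,80):
  p=np.linalg.inv(Tc)@np.array([0,0,z/1000,1]);print(z,cv2.projectPoints(p[:3].reshape(1,1,3),np.zeros(3),np.zeros(3),K,D)[0].ravel())
# top camera: gripper region heights
im2,d2=bot.capture("top");W=cloud("top",d2,np.ones(d2.shape,bool))*1000
Q=W[(abs(W[:,0]-471)<120)&(abs(W[:,1]+329)<120)&(W[:,2]>60)];print(len(Q));
for lo in range(60,400,30):
    q=Q[(Q[:,2]>lo)&(Q[:,2]<=lo+30)]
    if len(q):print(lo,len(q),q.min(0).round(),q.max(0).round())
E
```

```text
[[346.5, 0.0, 320.2], [0.0, 346.5, 198.2], [0.0, 0.0, 1.0]] [-0.07803157  0.          0.          0.          0.        ]
[ 0.47181775 -0.32952669  0.13981672] 0.49627077559369304 94477
-160 24433 [  13.  -66. -151.] [  27.   67. -140.]
-140 39927 [  -8.  -80. -140.] [  38.   81. -120.]
-120 26330 [ -28.  -86. -120.] [  38.   88. -100.]
-100 1069 [ -10.  -80. -100.] [ 34.  81. -80.]
-80 1316 [-11. -33. -80.] [ 12.  34. -60.]
-60 988 [-11. -31. -60.] [ 12.  33. -40.]
-40 414 [ -7. -30. -40.] [ 11.  31. -29.]
0 [319.1244482  228.68586959]
-20 [319.0308583  241.70715005]
80 [319.37200373 194.37061716]
6218
240 102 [ 443. -306.  244.] [ 521. -229.  269.]
270 671 [ 416. -408.  270.] [ 529. -228.  299.]
300 74 [ 460. -301.  300.] [ 504. -274.  330.]
330 171 [ 462. -310.  330.] [ 517. -275.  345.]
360 3 [ 438. -333.  387.] [ 438. -328.  389.]
390 24 [ 439. -328.  394.] [ 455. -300.  420.]
```

The depth picture shows the real finger tips ending about 29 mm short of the reported TCP. The body edge is at -99 mm instead of the expected -70 mm, which gives the same offset. With TCP z at 20 the tips were therefore at 49 mm, just above the tube. I'll add 29 mm to every descent, and confirm it by gripping.

```bash
python3 -c "
from plan import *
print(bot.read_state()['opening']);plan([472,-330,-8.5],-12.7,6,100)"
```

```text
0.5871482397573202
[{"xyz":[0,0,25],"roll":-0.001,"grip":100},{"xyz":[0,0,25],"roll":-0,"grip":100},{"xyz":[0,0,24],"roll":-0.001,"grip":100},{"xyz":[0,0,25],"roll":-0,"grip":100},{"xyz":[0,0,25],"roll":-0.001,"grip":100}]
[{"xyz":[0.1,0.3,24.7],"roll":-0.001,"grip":100}]
```

>>> move_arm(increments=[{"xyz":[0,0,20],"roll":0,"grip":70},{"xyz":[0,0,25],"roll":0,"grip":70},{"xyz":[0,0,25],"roll":0,"grip":70},{"xyz":[0,0,25],"roll":0,"grip":70},{"xyz":[0,0,25],"roll":0,"grip":70}])

```text
time_s: 6.02
position: [0.4722, -0.33, 0.0196]
tcp_rot: [[0.975, -0.223, 0.001], [-0.223, -0.975, -0.001], [0.001, 0.0, -1.0]]
force: [0.6, 0.1, -0.7]
opening: 0.697
grasp_force: 0.0
```

>>> move_arm(increments=[{"xyz":[0,0,15],"roll":0,"grip":70},{"xyz":[0,0,10],"roll":0,"grip":70},{"xyz":[0,0,3],"roll":0,"grip":70},{"xyz":[0,0,0],"roll":0,"grip":0},{"xyz":[0,0,0],"roll":0,"grip":0}])

```text
time_s: 6.43
position: [0.4726, -0.3303, -0.0067]
tcp_rot: [[0.975, -0.223, 0.001], [-0.223, -0.975, -0.001], [0.001, 0.001, -1.0]]
force: [-1.0, -0.1, 0.1]
opening: 0.62
grasp_force: 0.0
```

>>> move_arm(increments=[{"xyz":[0,0,0],"roll":0,"grip":0},{"xyz":[0,0,0],"roll":0,"grip":0},{"xyz":[0,0,0],"roll":0,"grip":0},{"xyz":[0,0,0],"roll":0,"grip":0},{"xyz":[0,0,0],"roll":0,"grip":0}])

```text
time_s: 6.85
position: [0.4722, -0.33, -0.007]
tcp_rot: [[0.975, -0.223, 0.001], [-0.223, -0.975, -0.001], [0.001, 0.0, -1.0]]
force: [-0.3, 0.1, 0.3]
opening: 0.251
grasp_force: 0.0
```

>>> move_arm(increments=[{"xyz":[0,0,0],"roll":0,"grip":0},{"xyz":[0,0,0],"roll":0,"grip":0},{"xyz":[0,0,0],"roll":0,"grip":0}])

```text
time_s: 7.1
position: [0.4722, -0.33, -0.0072]
tcp_rot: [[0.975, -0.223, 0.0], [-0.223, -0.975, -0.0], [0.0, 0.0, -1.0]]
force: [-0.0, -0.3, 2.9]
opening: 0.192
grasp_force: 30.0
```

Gripped with 30 N at an opening of 0.19, about the tube's 18 mm. Lifting.

>>> move_arm(increments=[{"xyz":[0,0,-10],"roll":0,"grip":0},{"xyz":[0,0,-25],"roll":0,"grip":0},{"xyz":[0,0,-30],"roll":0,"grip":0},{"xyz":[0,0,-30],"roll":0,"grip":0},{"xyz":[0,0,-12],"roll":0,"grip":0}])

```text
time_s: 7.52
position: [0.4736, -0.3312, 0.1037]
tcp_rot: [[0.975, -0.223, 0.004], [-0.223, -0.975, -0.004], [0.005, 0.003, -1.0]]
force: [0.9, -0.0, -0.9]
opening: 0.198
grasp_force: 30.0
```

```bash
python3 -c "
from plan import *
s=bot.read_state();print(s['position'],s['opening'],s['grasp_force'],np.round(s['force'],1))
print(plan([532,-11,100],85.58,18,0,([472.2,-330,100],-12.87)))"
```

```text
[ 0.47360571 -0.33117078  0.10365824] 0.1981887443236674 29.99947875738144 [ 0.9 -0.  -0.9]
[{"xyz":[-1,-18,-0],"roll":-0.095,"grip":0},{"xyz":[1,-18,-0],"roll":-0.096,"grip":0},{"xyz":[3,-18,-0],"roll":-0.095,"grip":0},{"xyz":[4,-17,-0],"roll":-0.096,"grip":0},{"xyz":[6,-17,-0],"roll":-0.095,"grip":0}]
[{"xyz":[8,-16,-0],"roll":-0.096,"grip":0},{"xyz":[9,-16,-0],"roll":-0.095,"grip":0},{"xyz":[11,-15,-0],"roll":-0.096,"grip":0},{"xyz":[12,-13,-0],"roll":-0.095,"grip":0},{"xyz":[13,-12,-0],"roll":-0.096,"grip":0}]
[{"xyz":[14,-11,-0],"roll":-0.095,"grip":0},{"xyz":[16,-10,-0],"roll":-0.096,"grip":0},{"xyz":[16,-8,-0],"roll":-0.095,"grip":0},{"xyz":[17,-7,-0],"roll":-0.095,"grip":0},{"xyz":[17,-4,-0],"roll":-0.096,"grip":0}]
[{"xyz":[18,-4,-0],"roll":-0.095,"grip":0},{"xyz":[18,-1,-0],"roll":-0.096,"grip":0},{"xyz":[17.7,0,-0],"roll":-0.095,"grip":0}]
(array([531.95196977, -11.010201  , 100.        ]), np.float64(85.56414920347542))
```

>>> move_arm(increments=[{"xyz":[-1,-18,0],"roll":-0.095,"grip":0},{"xyz":[1,-18,0],"roll":-0.096,"grip":0},{"xyz":[3,-18,0],"roll":-0.095,"grip":0},{"xyz":[4,-17,0],"roll":-0.096,"grip":0},{"xyz":[6,-17,0],"roll":-0.095,"grip":0}])

```text
time_s: 7.93
position: [0.4881, -0.2405, 0.1]
tcp_rot: [[0.967, 0.253, -0.0], [0.253, -0.967, 0.0], [-0.0, -0.0, -1.0]]
force: [1.3, 0.2, -0.8]
opening: 0.198
grasp_force: 30.0
```

>>> move_arm(increments=[{"xyz":[8,-16,0],"roll":-0.096,"grip":0},{"xyz":[9,-16,0],"roll":-0.095,"grip":0},{"xyz":[11,-15,0],"roll":-0.096,"grip":0},{"xyz":[12,-13,0],"roll":-0.095,"grip":0},{"xyz":[13,-12,0],"roll":-0.096,"grip":0}])

```text
time_s: 8.35
position: [0.5054, -0.1518, 0.0999]
tcp_rot: [[0.742, 0.67, -0.0], [0.67, -0.742, 0.0], [0.0, -0.0, -1.0]]
force: [1.1, 0.2, -0.8]
opening: 0.194
grasp_force: 30.0
```

>>> move_arm(increments=[{"xyz":[14,-11,0],"roll":-0.095,"grip":0},{"xyz":[16,-10,0],"roll":-0.096,"grip":0},{"xyz":[16,-8,0],"roll":-0.095,"grip":0},{"xyz":[17,-7,0],"roll":-0.095,"grip":0},{"xyz":[17,-4,0],"roll":-0.096,"grip":0}])

```text
time_s: 8.77
position: [0.522, -0.0629, 0.0999]
tcp_rot: [[0.352, 0.936, -0.001], [0.936, -0.352, 0.0], [0.0, -0.001, -1.0]]
force: [0.5, -0.4, -1.0]
opening: 0.193
grasp_force: 30.0
```

>>> move_arm(increments=[{"xyz":[18,-4,0],"roll":-0.095,"grip":0},{"xyz":[18,-1,0],"roll":-0.096,"grip":0},{"xyz":[17.7,0,0],"roll":-0.095,"grip":0},{"xyz":[0,0,0],"roll":0,"grip":0},{"xyz":[0,0,0],"roll":0,"grip":0}])

```text
time_s: 9.18
position: [0.5318, -0.0101, 0.0998]
tcp_rot: [[0.077, 0.997, -0.0], [0.997, -0.077, -0.0], [-0.0, -0.0, -1.0]]
force: [-0.4, 0.6, 0.9]
opening: 0.196
grasp_force: 30.0
```

>>> move_arm(increments=[{"xyz":[0,0,0],"roll":0,"grip":0},{"xyz":[0,0,0],"roll":0,"grip":0}])

```text
time_s: 9.35
position: [0.5319, -0.0116, 0.0997]
tcp_rot: [[0.08, 0.997, 0.0], [0.997, -0.08, -0.0], [-0.0, 0.0, -1.0]]
force: [0.1, 0.1, -1.5]
opening: 0.196
grasp_force: 30.0
```

```bash
python3 - <<'E'
from plan import *
s=bot.read_state();R=np.array(s["tcp_rot"]);print(s["time_s"],np.round(s["position"],4),np.degrees(np.arctan2(R[1,0],R[0,0])),s["opening"])
E_=ext("wrist");im,d=bot.capture("wrist");cv2.imwrite("pics/w3.png",im[:,:,::-1])
im2,d2=bot.capture("top")
for cam,dd,e,l,lo,hi in(("wrist",d,E_,"tube",.12,.18),("top",d2,None,"tube",.12,.18),("wrist",d,E_,"fitting",.005,.03),("wrist",d,E_,"jaw",.05,.09),("wrist",d,E_,"clip_seat",.03,.09),("wrist",d,E_,"socket_mouth",.04,.055)):
   for r in bot.trace(l,cam)[:1]:
    P=cloud(cam,dd,r["mask"],e);Q=P[(P[:,2]>lo)&(P[:,2]<hi)]
    print(cam,l,r["conf"],len(P),len(Q),np.percentile(P[:,2],[2,50,98]).round(4))
    if len(Q)<10: continue
    c,sz,a=cv2.minAreaRect((Q[:,:2]*1000).astype(np.float32));print("   ",np.round(c,1),np.round(sz,1),a)
E
```

```text
9.35 [ 0.5319 -0.0116  0.0997] 85.4315689847331 0.1955243363348595
wrist tube 0.9 12412 12333 [0.1469 0.1528 0.1548]
    [534.3  27.2] [142.6  18.4] 85.70854949951172
top tube 0.59 77 77 [0.1501 0.1534 0.158 ]
    [530.7  -9.2] [213.5  13.2] 85.32113647460938
wrist fitting 0.83 28452 22098 [0.0098 0.0118 0.0402]
    [505.1  -3.2] [273.7 130.6] 85.64427185058594
wrist jaw 0.81 290 261 [0.0109 0.0815 0.0834]
    [545.6 -13.6] [183.5   7.5] 84.31425476074219
wrist clip_seat 0.97 28728 6341 [0.0098 0.0118 0.0496]
    [496.8  -4.7] [196.4 106.9] 84.52896118164062
wrist socket_mouth 0.5 197 25 [0.0107 0.0236 0.205 ]
    [493.6 -46.3] [3.2 3.1] 33.65053939819336
```

View pics/w3.png

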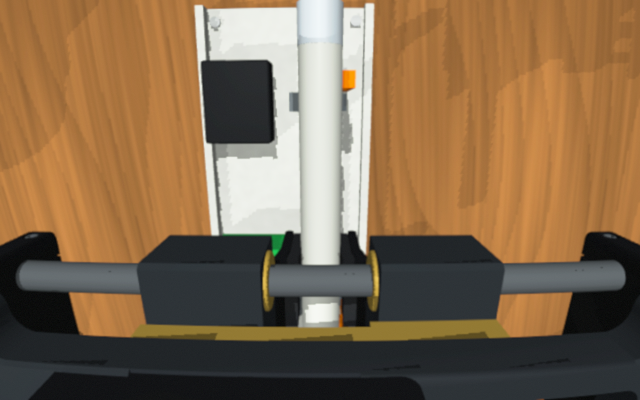

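The wrist view shows the held tube (column 320) over the fitting, in line with the grey clip (295,100) and the orange nose (349,79). Measured tube axis and clip axis agree within 0.5 mm and 0.1°. Descending.

>>> move_arm(increments=[{"xyz":[0,0,20],"roll":0,"grip":0},{"xyz":[0,0,20],"roll":0,"grip":0},{"xyz":[0,0,15],"roll":0,"grip":0},{"xyz":[0,0,6],"roll":0,"grip":0},{"xyz":[0,0,0],"roll":0,"grip":0}])

```text
time_s: 10.17
position: [0.5309, -0.0106, 0.0372]
tcp_rot: [[0.078, 0.997, -0.003], [0.997, -0.078, 0.001], [0.0, -0.003, -1.0]]
force: [0.4, 0.3, -1.0]
opening: 0.191
grasp_force: 30.0
```

>>> move_arm(increments=[{"xyz":[0,0,4],"roll":0,"grip":0},{"xyz":[0,0,4],"roll":0,"grip":0},{"xyz":[0,0,4],"roll":0,"grip":0},{"xyz":[0,0,4],"roll":0,"grip":0},{"xyz":[0,0,0],"roll":0,"grip":0}])

```text
time_s: 10.58
position: [0.5287, -0.0103, 0.0225]
tcp_rot: [[0.077, 0.997, -0.006], [0.997, -0.077, 0.001], [0.0, -0.006, -1.0]]
force: [-3.7, -0.8, 1.9]
opening: 0.195
grasp_force: 30.0
```

>>> move_arm(increments=[{"xyz":[0,0,3],"roll":0,"grip":0},{"xyz":[0,0,3],"roll":0,"grip":0},{"xyz":[0,0,3],"roll":0,"grip":0},{"xyz":[0,0,3],"roll":0,"grip":0},{"xyz":[0,0,0],"roll":0,"grip":0}])

```text
time_s: 11.0
position: [0.5313, -0.0106, 0.0107]
tcp_rot: [[0.079, 0.997, -0.001], [0.997, -0.079, 0.0], [0.0, -0.001, -1.0]]
force: [-2.4, 0.5, 1.1]
opening: 0.199
grasp_force: 30.1
```

>>> move_arm(increments=[{"xyz":[0,0,3],"roll":0,"grip":0},{"xyz":[0,0,2],"roll":0,"grip":0},{"xyz":[0,0,2],"roll":0,"grip":0},{"xyz":[0,0,0],"roll":0,"grip":0},{"xyz":[0,0,0],"roll":0,"grip":0}])

```text
time_s: 11.42
position: [0.5327, -0.0111, 0.0037]
tcp_rot: [[0.077, 0.997, 0.001], [0.997, -0.077, -0.0], [-0.0, 0.001, -1.0]]
force: [-0.7, -1.3, 3.6]
opening: 0.192
grasp_force: 30.0
```

>>> move_arm(increments=[{"xyz":[0,0,1],"roll":0,"grip":0},{"xyz":[0,0,1],"roll":0,"grip":0},{"xyz":[0,0,0],"roll":0,"grip":0},{"xyz":[0,0,0],"roll":0,"grip":0}])

```text
time_s: 11.75
position: [0.5327, -0.0111, 0.0035]
tcp_rot: [[0.077, 0.997, 0.002], [0.997, -0.077, -0.001], [-0.001, 0.002, -1.0]]
force: [-3.3, -0.8, 17.2]
opening: 0.196
grasp_force: 30.0
```

It has bottomed: 17 N at z 3.5, which puts the axis at about 50 mm. Releasing and rising.

>>> move_arm(increments=[{"xyz":[0,0,-1],"roll":0,"grip":45},{"xyz":[0,0,-1],"roll":0,"grip":45},{"xyz":[0,0,0],"roll":0,"grip":45},{"xyz":[0,0,0],"roll":0,"grip":45},{"xyz":[0,0,0],"roll":0,"grip":45}])

```text
time_s: 12.17
position: [0.5321, -0.0108, 0.0031]
tcp_rot: [[0.078, 0.997, -0.0], [0.997, -0.078, 0.0], [0.0, -0.0, -1.0]]
force: [-0.4, -0.1, 0.3]
opening: 0.426
grasp_force: 0.0
```

>>> move_arm(increments=[{"xyz":[0,0,0],"roll":0,"grip":45},{"xyz":[0,0,0],"roll":0,"grip":45},{"xyz":[0,0,0],"roll":0,"grip":45},{"xyz":[0,0,-20],"roll":0,"grip":45},{"xyz":[0,0,-30],"roll":0,"grip":45}])

```text
time_s: 12.58
position: [0.5295, -0.0103, 0.0516]
tcp_rot: [[0.078, 0.997, -0.007], [0.997, -0.078, 0.002], [0.001, -0.007, -1.0]]
force: [0.2, -0.6, 0.6]
opening: 0.446
grasp_force: 0.0
```

>>> move_arm(increments=[{"xyz":[0,0,-40],"roll":0,"grip":60},{"xyz":[0,0,-20],"roll":0,"grip":60},{"xyz":[0,0,0],"roll":0,"grip":60},{"xyz":[0,0,0],"roll":0,"grip":60},{"xyz":[0,0,0],"roll":0,"grip":60}])

```text
time_s: 13.0
position: [0.5311, -0.0106, 0.1129]
tcp_rot: [[0.078, 0.997, -0.002], [0.997, -0.078, 0.0], [0.0, -0.002, -1.0]]
force: [0.3, 0.2, -0.6]
opening: 0.591
grasp_force: 0.0
```

```bash
python3 - <<'E'
from plan import *
s=bot.read_state();print(s["time_s"],s["position"],s["opening"])
E_=ext("wrist");im,d=bot.capture("wrist");cv2.imwrite("pics/w4.png",im[:,:,::-1])
im2,d2=bot.capture("top")
for cam,dd,e,l,lo,hi in(("wrist",d,E_,"tube",.03,.18),("top",d2,None,"tube",.04,.18),("top",d2,None,"fitting",.005,.03),("top",d2,None,"starter",.05,.07)):
   for r in bot.trace(l,cam)[:1]:
    P=cloud(cam,dd,r["mask"],e);Q=P[(P[:,2]>lo)&(P[:,2]<hi)]
    print(cam,l,r["conf"],len(P),len(Q),np.percentile(P[:,2],[2,50,98]).round(4))
    if len(Q)<10: continue
    c,sz,a=cv2.minAreaRect((Q[:,:2]*1000).astype(np.float32));print("   ",np.round(c,1),np.round(sz,1),a)
print(plan([488,357,140],65.9,14,60))
E
```

```text
13.0 [ 0.53112626 -0.01063385  0.11286892] 0.5908559273986869
wrist tube 0.71 5422 5415 [0.0519 0.057  0.0591]
    [532.2 -10.5] [219.4  18.2] 85.1814956665039
top fitting 0.66 1163 1028 [0.0018 0.0122 0.0582]
    [507.3 -10.4] [292.1 134. ] 85.2631607055664
top starter 0.41 163 91 [0.002  0.0546 0.0622]
    [486.9 361.8] [30.2 28.1] 65.02374267578125
[{"xyz":[26,-5,-2],"roll":0.024,"grip":60},{"xyz":[26,-6,-2],"roll":0.025,"grip":60},{"xyz":[25,-6,-2],"roll":0.024,"grip":60},{"xyz":[26,-7,-2],"roll":0.025,"grip":60},{"xyz":[25,-8,-2],"roll":0.024,"grip":60}]
[{"xyz":[25,-8,-2],"roll":0.025,"grip":60},{"xyz":[25,-9,-2],"roll":0.024,"grip":60},{"xyz":[25,-10,-2],"roll":0.025,"grip":60},{"xyz":[24,-10,-2],"roll":0.024,"grip":60},{"xyz":[25,-10,-2],"roll":0.025,"grip":60}]
[{"xyz":[24,-12,-2],"roll":0.024,"grip":60},{"xyz":[23,-11,-2],"roll":0.025,"grip":60},{"xyz":[23,-13,-2],"roll":0.024,"grip":60},{"xyz":[23.5,-12.9,-1.5],"roll":0.025,"grip":60}]
(array([487.95330856, 356.98683615, 139.97351216]), np.float64(65.87773157958534))
```

View pics/w4.png

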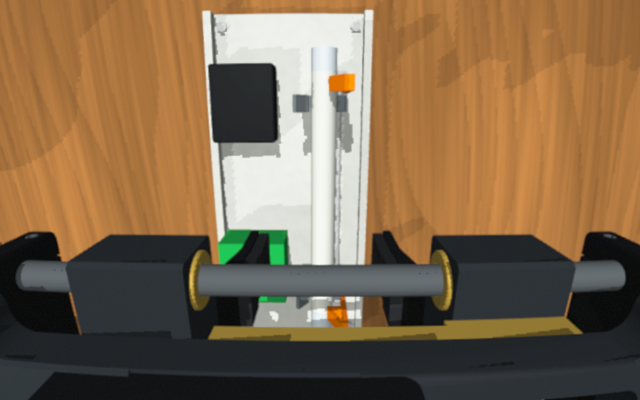

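The tube lies home: the orange noses at (343,82) and (338,313) overlap it, its top is at 59 mm and its axis sits at (532.2,-10.5). On to the starter.

>>> move_arm(increments=[{"xyz":[26,-5,-2],"roll":0.024,"grip":60},{"xyz":[26,-6,-2],"roll":0.025,"grip":60},{"xyz":[25,-6,-2],"roll":0.024,"grip":60},{"xyz":[26,-7,-2],"roll":0.025,"grip":60},{"xyz":[25,-8,-2],"roll":0.024,"grip":60}])

```text
time_s: 13.72
position: [0.516, 0.1214, 0.1231]
tcp_rot: [[0.2, 0.98, -0.001], [0.98, -0.2, 0.0], [-0.0, -0.001, -1.0]]
force: [0.7, 0.0, 0.5]
opening: 0.597
grasp_force: 0.0
```

>>> move_arm(increments=[{"xyz":[25,-8,-2],"roll":0.025,"grip":60},{"xyz":[25,-9,-2],"roll":0.024,"grip":60},{"xyz":[25,-10,-2],"roll":0.025,"grip":60},{"xyz":[24,-10,-2],"roll":0.024,"grip":60},{"xyz":[25,-10,-2],"roll":0.025,"grip":60}])

```text
time_s: 14.13
position: [0.5006, 0.2532, 0.133]
tcp_rot: [[0.319, 0.948, -0.001], [0.948, -0.319, -0.0], [-0.001, -0.001, -1.0]]
force: [-0.5, -0.3, 0.3]
opening: 0.599
grasp_force: 0.0
```

>>> move_arm(increments=[{"xyz":[24,-12,-2],"roll":0.024,"grip":60},{"xyz":[23,-11,-2],"roll":0.025,"grip":60},{"xyz":[23,-13,-2],"roll":0.024,"grip":60},{"xyz":[23.5,-13,-1.5],"roll":0.025,"grip":60},{"xyz":[0,0,0],"roll":0,"grip":60}])

```text
time_s: 14.55
position: [0.488, 0.3615, 0.1409]
tcp_rot: [[0.406, 0.914, 0.001], [0.914, -0.406, 0.003], [0.003, -0.0, -1.0]]
force: [0.4, 0.4, 0.6]
opening: 0.602
grasp_force: 0.0
```

>>> move_arm(increments=[{"xyz":[0,0,0],"roll":0,"grip":60},{"xyz":[0,0,0],"roll":0,"grip":60},{"xyz":[0,0,0],"roll":0,"grip":60}])

```text
time_s: 14.8
position: [0.4883, 0.3557, 0.1405]
tcp_rot: [[0.409, 0.912, -0.001], [0.912, -0.409, -0.001], [-0.001, -0.001, -1.0]]
force: [0.6, 0.3, 0.1]
opening: 0.599
grasp_force: 0.0
```

```bash
cat > st.py <<'E'
from plan import *
import sys
s=bot.read_state();R=np.array(s["tcp_rot"]);print(s["time_s"],np.round(s["position"],4),np.degrees(np.arctan2(R[1,0],R[0,0])),s["opening"])
E_=ext("wrist");im,d=bot.capture("wrist");cv2.imwrite(f"pics/{sys.argv[1]}.png",im[:,:,::-1])
hsv=cv2.cvtColor(im,cv2.COLOR_RGB2HSV)
for r in bot.trace("starter","wrist")[:2]:
    P=cloud("wrist",d,r["mask"],E_);zt=np.percentile(P[:,2],95);Q=P[P[:,2]>zt-.006]
    c,sz,a=cv2.minAreaRect((Q[:,:2]*1000).astype(np.float32));print(r["conf"],len(P),len(Q),zt,np.round(c,1),np.round(sz,1),a)
    red=r["mask"]&((hsv[...,0]<8)|(hsv[...,0]>172))&(hsv[...,1]>120)
    Q=cloud("wrist",d,red,E_);
    if len(Q)>5:
        Q=Q[Q[:,2]>zt-.006];c,sz,a=cv2.minAreaRect((Q[:,:2]*1000).astype(np.float32));f=cv2.fitLine((Q[:,:2]*1000).astype(np.float32),cv2.DIST_L2,0,.01,.01).ravel()
        print(" red",len(Q),np.round(c,1),np.round(sz,1),a,"dir",np.degrees(np.arctan2(f[1],f[0])))
for r in bot.trace("old_starter","wrist")[:1]:
    P=cloud("wrist",d,r["mask"],E_);print("old",r["conf"],len(P),np.median(P,0).round(3))
E
python3 st.py w5
```

```text
14.8 [0.4883 0.3557 0.1405] 65.8323881492483 0.5987272582536987
0.67 1363 1122 0.05850515335278364 [487.3 360.9] [28.3 27.5] 66.37859344482422
 red 189 [487.7 360.5] [ 4.9 26.2] 65.43453979492188 dir -24.437998
old 0.69 607 [0.475 0.293 0.038]
```

View pics/w5.png

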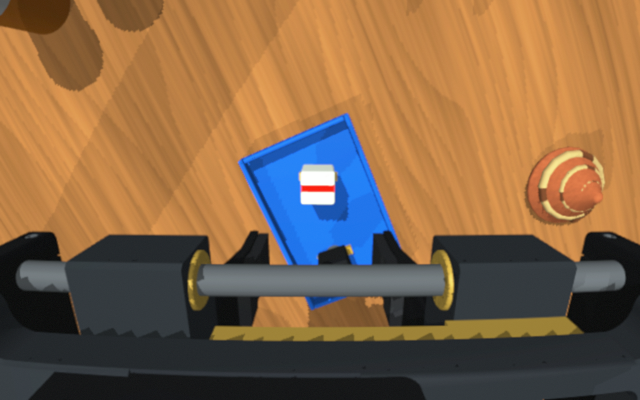

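The wrist view shows the white starter at (318,187) with its red stripe horizontal, i.e. along the tool's y. The black starter is at (338,257), clear of the finger line. The starter is at (487.5,360.8) with yaw -24.1° and its top at 58.5 mm (expected 58). Descending onto it.

```bash
python3 -c "
from plan import *
print(bot.read_state()['position']);print(plan([487.5,360.8,-2],66,7,60))"
```

```text
[0.48870779 0.35576847 0.14091092]
[{"xyz":[1,-0,20],"roll":-0.001,"grip":60},{"xyz":[0,-1,21],"roll":-0,"grip":60},{"xyz":[1,-0,20],"roll":-0.001,"grip":60},{"xyz":[0,-1,21],"roll":-0,"grip":60},{"xyz":[1,-0,20],"roll":-0.001,"grip":60}]
[{"xyz":[1,-1,20],"roll":-0,"grip":60},{"xyz":[0.1,-0.2,20.9],"roll":-0.001,"grip":60}]
(array([487.46165037, 360.81656704,  -1.989081  ]), np.float64(66.02455605809065))
```

>>> move_arm(increments=[{"xyz":[1,0,20],"roll":0,"grip":60},{"xyz":[0,-1,21],"roll":0,"grip":60},{"xyz":[1,0,20],"roll":0,"grip":60},{"xyz":[0,-1,20],"roll":0,"grip":60},{"xyz":[0,0,0],"roll":0,"grip":60}])

```text
time_s: 15.37
position: [0.4847, 0.3573, 0.0564]
tcp_rot: [[0.41, 0.912, -0.007], [0.912, -0.41, -0.004], [-0.006, -0.005, -1.0]]
force: [-1.6, 1.0, 0.5]
opening: 0.598
grasp_force: 0.0
```

>>> move_arm(increments=[{"xyz":[0,0,0],"roll":0,"grip":60},{"xyz":[0,0,0],"roll":0,"grip":60},{"xyz":[0,0,0],"roll":0,"grip":60}])

```text
time_s: 15.62
position: [0.4888, 0.3599, 0.0616]
tcp_rot: [[0.409, 0.913, 0.003], [0.913, -0.409, 0.001], [0.002, 0.002, -1.0]]
force: [-0.3, -0.3, 0.3]
opening: 0.599
grasp_force: 0.0
```

```bash
python3 st.py w6;  python3 -c "
from plan import *
print(bot.read_state()['position']);print(plan([487.5,360.8,-2],66,4,60))"
```

```text
15.6167 [0.4888 0.3599 0.0616] 65.85921375627005 0.5986730306785627
0.81 2589 2056 0.058466231796984805 [487.8 360.9] [28.5 27.8] 64.75534057617188
 red 367 [487.5 361.2] [ 5.5 27.1] 64.03573608398438 dir -24.467424
old 0.61 1231 [0.473 0.293 0.044]
[0.48832269 0.35987757 0.06135334]
[{"xyz":[0,-0,16],"roll":-0.001,"grip":60},{"xyz":[0,-1,16],"roll":-0,"grip":60},{"xyz":[0,0,16],"roll":-0.001,"grip":60},{"xyz":[0.5,-0.1,15.4],"roll":-0,"grip":60}]
(array([487.5217298 , 360.78281235,  -2.04666085]), np.float64(65.98951035761094))
```

>>> move_arm(increments=[{"xyz":[0,0,16],"roll":0,"grip":60},{"xyz":[0,-0.5,16],"roll":0,"grip":60},{"xyz":[0.5,0,16],"roll":0,"grip":60},{"xyz":[0,-0.5,15],"roll":0,"grip":60},{"xyz":[0,0,0],"roll":0,"grip":60}])

```text
time_s: 16.18
position: [0.485, 0.3596, -0.005]
tcp_rot: [[0.409, 0.913, -0.004], [0.913, -0.409, -0.002], [-0.004, -0.003, -1.0]]
force: [0.0, -0.3, -0.2]
opening: 0.6
grasp_force: 0.0
```

>>> move_arm(increments=[{"xyz":[0,0,0],"roll":0,"grip":60},{"xyz":[0,0,0],"roll":0,"grip":0},{"xyz":[0,0,0],"roll":0,"grip":0},{"xyz":[0,0,0],"roll":0,"grip":0},{"xyz":[0,0,0],"roll":0,"grip":0}])

```text
time_s: 16.6
position: [0.4874, 0.3607, -0.002]
tcp_rot: [[0.409, 0.913, 0.002], [0.913, -0.409, 0.001], [0.001, 0.001, -1.0]]
force: [-0.2, -1.0, -0.4]
opening: 0.384
grasp_force: 0.0
```

>>> move_arm(increments=[{"xyz":[0,0,0],"roll":0,"grip":0},{"xyz":[0,0,0],"roll":0,"grip":0},{"xyz":[0,0,0],"roll":0,"grip":0}])

```text
time_s: 16.85
position: [0.4872, 0.3606, -0.0023]
tcp_rot: [[0.409, 0.913, 0.001], [0.913, -0.409, 0.0], [0.001, 0.001, -1.0]]
force: [0.5, 0.6, 3.9]
opening: 0.323
grasp_force: 30.0
```

Gripped at 28 mm with 30 N. I'll lift and go 60 mm past the socket, so that the wrist camera can see the socket before insertion.

>>> move_arm(increments=[{"xyz":[0,0,-10],"roll":0,"grip":0},{"xyz":[0,0,-22],"roll":0,"grip":0},{"xyz":[0,0,-25],"roll":0,"grip":0},{"xyz":[0,0,-25],"roll":0,"grip":0},{"xyz":[0,0,-20],"roll":0,"grip":0}])

```text
time_s: 17.27
position: [0.4869, 0.3605, 0.101]
tcp_rot: [[0.409, 0.913, 0.001], [0.913, -0.409, 0.0], [0.001, 0.001, -1.0]]
force: [0.1, 0.0, -0.1]
opening: 0.319
grasp_force: 30.0
```

```bash
python3 -c "
from plan import *
s=bot.read_state();print(s['position'],s['opening'],s['grasp_force'])
print(plan([465,-130,100],85.58,16,0,([487.2,360.6,100],65.9)))"
```

```text
[0.48692998 0.3605448  0.1010352 ] 0.31946072965159444 29.999753921292722
[{"xyz":[-29,11,-0],"roll":-0.021,"grip":0},{"xyz":[-28,11,-0],"roll":-0.022,"grip":0},{"xyz":[-29,10,-0],"roll":-0.021,"grip":0},{"xyz":[-30,9,-0],"roll":-0.022,"grip":0},{"xyz":[-29,9,-0],"roll":-0.021,"grip":0}]
[{"xyz":[-30,8,-0],"roll":-0.022,"grip":0},{"xyz":[-29,8,-0],"roll":-0.021,"grip":0},{"xyz":[-30,7,-0],"roll":-0.022,"grip":0},{"xyz":[-30,6,-0],"roll":-0.021,"grip":0},{"xyz":[-31,5,-0],"roll":-0.022,"grip":0}]
[{"xyz":[-30,5,-0],"roll":-0.021,"grip":0},{"xyz":[-30,5,-0],"roll":-0.022,"grip":0},{"xyz":[-31,3,-0],"roll":-0.021,"grip":0},{"xyz":[-30,3,-0],"roll":-0.022,"grip":0},{"xyz":[-31,2,-0],"roll":-0.021,"grip":0}]
[{"xyz":[-30.5,2,-0],"roll":-0.021,"grip":0}]
(array([ 465.018802  , -129.98802173,  100.        ]), np.float64(85.5524523729872))
```

>>> move_arm(increments=[{"xyz":[-29,11,0],"roll":-0.021,"grip":0},{"xyz":[-28,11,0],"roll":-0.022,"grip":0},{"xyz":[-29,10,0],"roll":-0.021,"grip":0},{"xyz":[-30,9,0],"roll":-0.022,"grip":0},{"xyz":[-29,9,0],"roll":-0.021,"grip":0}])

```text
time_s: 17.68
position: [0.4789, 0.2058, 0.0995]
tcp_rot: [[0.307, 0.952, -0.0], [0.952, -0.307, -0.0], [-0.0, -0.0, -1.0]]
force: [0.7, 0.4, -0.0]
opening: 0.321
grasp_force: 30.0
```

>>> move_arm(increments=[{"xyz":[-30,8,0],"roll":-0.022,"grip":0},{"xyz":[-29,8,0],"roll":-0.021,"grip":0},{"xyz":[-30,7,0],"roll":-0.022,"grip":0},{"xyz":[-30,6,0],"roll":-0.021,"grip":0},{"xyz":[-31,5,0],"roll":-0.022,"grip":0}])

```text
time_s: 18.1
position: [0.4721, 0.0521, 0.0995]
tcp_rot: [[0.203, 0.979, 0.0], [0.979, -0.203, 0.0], [0.0, 0.0, -1.0]]
force: [0.1, 0.5, 0.5]
opening: 0.321
grasp_force: 30.0
```

>>> move_arm(increments=[{"xyz":[-30,5,0],"roll":-0.021,"grip":0},{"xyz":[-30,5,0],"roll":-0.022,"grip":0},{"xyz":[-31,3,0],"roll":-0.021,"grip":0},{"xyz":[-30,3,0],"roll":-0.022,"grip":0},{"xyz":[-31,2,0],"roll":-0.021,"grip":0}])

```text
time_s: 18.52
position: [0.465, -0.101, 0.0995]
tcp_rot: [[0.098, 0.995, 0.0], [0.995, -0.098, 0.0], [0.0, 0.0, -1.0]]
force: [1.0, 0.7, -0.5]
opening: 0.319
grasp_force: 30.0
```

>>> move_arm(increments=[{"xyz":[-30,2,0],"roll":-0.021,"grip":0},{"xyz":[0,0,0],"roll":0,"grip":0},{"xyz":[0,0,0],"roll":0,"grip":0},{"xyz":[0,0,0],"roll":0,"grip":0},{"xyz":[0,0,0],"roll":0,"grip":0}])

```text
time_s: 18.93
position: [0.4639, -0.1284, 0.0991]
tcp_rot: [[0.077, 0.997, -0.001], [0.997, -0.077, 0.001], [0.001, -0.001, -1.0]]
force: [-0.3, -0.4, -0.2]
opening: 0.319
grasp_force: 30.0
```

```bash
python3 - <<'E'
from plan import *
s=bot.read_state();R=np.array(s["tcp_rot"]);print(s["time_s"],np.round(s["position"],4),np.degrees(np.arctan2(R[1,0],R[0,0])),s["opening"],s["grasp_force"])
E_=ext("wrist");im,d=bot.capture("wrist");cv2.imwrite("pics/w7.png",im[:,:,::-1])
hsv=cv2.cvtColor(im,cv2.COLOR_RGB2HSV)
g=(hsv[...,0]>45)&(hsv[...,0]<85)&(hsv[...,1]>120)
P=cloud("wrist",d,g,E_);Q=P[(P[:,2]>.042)&(P[:,2]<.05)]
c,sz,a=cv2.minAreaRect((Q[:,:2]*1000).astype(np.float32));print("green",len(P),len(Q),np.round(c,1),np.round(sz,1),a,np.median(Q[:,2]))
for l,lo,hi in(("tube",.04,.07),("fitting",.005,.03),("starter",.0,.3)):
  for r in bot.trace(l,"wrist")[:1]:
    P=cloud("wrist",d,r["mask"],E_);Q=P[(P[:,2]>lo)&(P[:,2]<hi)]
    if len(Q)<10: continue
    c,sz,a=cv2.minAreaRect((Q[:,:2]*1000).astype(np.float32));print(l,len(P),len(Q),np.round(c,1),np.round(sz,1),a,np.percentile(Q[:,2],[2,50,98]).round(4))
E
```

```text
18.9333 [ 0.4639 -0.1284  0.0991] 85.58540996859927 0.31939590963524656 29.999974351376295
green 4454 4291 [468.5 -70.9] [53.4 53.2] 85.7081298828125 0.045143248324865076
tube 5131 5121 [527.5 -58.2] [125.5  18.5] 84.9842529296875 [0.0497 0.0567 0.059 ]
fitting 31782 24691 [499.9 -68.6] [174.9 130.3] 85.510986328125 [0.0097 0.0113 0.0218]
starter 3372 3349 [ 466.8 -168.2] [ 45.2 144.4] 11.007101058959961 [0.1104 0.157  0.1596]
```

View pics/w7.png

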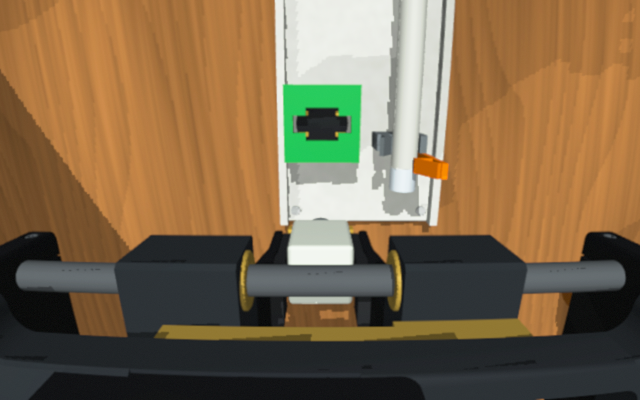

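The wrist view shows the socket at (322,124) with its slots left-right as wanted, and the held starter upright at (320,255). The tube is still under its nose. I'll measure the starter's offset in the hand.

```bash
python3 - <<'E'
from plan import *
m=bot.camera_model("wrist");Tc=np.array(m["tool_from_camera"])
s=bot.read_state();print(np.round(s["position"],4))
im,d=bot.capture("wrist")
K=np.array(m["intrinsics"]);D=np.array(m["D"],float)
hsv=cv2.cvtColor(im,cv2.COLOR_RGB2HSV)
M=np.zeros(d.shape,bool);M[205:310,275:365]=True;M&=(hsv[...,1]<60)&(hsv[...,2]>120)&(d<.22)
P=cloud("wrist",d,M,(K,D,Tc))*1000;print(len(P))
top=P[(P[:,2]<-57)&(P[:,2]>-64)];print("top",len(top),np.percentile(top,[1,50,99],axis=0).round(1).tolist())
f=P[(P[:,2]>-54)&(P[:,2]<-26)];print("front",len(f),np.percentile(f,[1,50,99],axis=0).round(1).tolist())
b=P[P[:,2]>-26];print("low",len(b))
E_=ext("wrist");im,d=bot.capture("wrist");hsv=cv2.cvtColor(im,cv2.COLOR_RGB2HSV)
g=(hsv[...,0]>45)&(hsv[...,0]<85)&(hsv[...,1]>120)
P=cloud("wrist",d,g,E_);Q=P[(P[:,2]>.042)&(P[:,2]<.05)]
print(np.round(E_[2][:3,3],3),cv2.minAreaRect((Q[:,:2]*1000).astype(np.float32)))
print(plan([468.6,-71,100],85.58,3,0))
E
```

```text
[ 0.4644 -0.1286  0.0991]
3223
top 1746 [[-13.0, -14.1, -60.7], [9.3, -0.7, -59.3], [14.6, 12.8, -57.2]]
front 1240 [[12.8, -14.4, -53.8], [14.4, -0.8, -41.8], [15.0, 12.7, -26.5]]
low 59
[ 0.469 -0.058  0.291] ((468.4644470214844, -70.5865478515625), (53.38268280029297, 53.201839447021484), 85.64149475097656)
[{"xyz":[19,-0,-0],"roll":0,"grip":0},{"xyz":[20,-0,-1],"roll":0,"grip":0},{"xyz":[19.1,-0.3,0.1],"roll":0,"grip":0}]
(array([468.6332446 , -70.98660049,  99.9886896 ]), np.float64(85.60571342744613))
```

```bash
python3 -c "
from plan import *
print(bot.read_state()['position']);print(plan([469.2,-70.9,58],85.6,4,0))"
```

```text
[ 0.46448076 -0.1289388   0.09908869]
[{"xyz":[15,0,10],"roll":0,"grip":0},{"xyz":[14,0,11],"roll":0,"grip":0},{"xyz":[15,0,10],"roll":0,"grip":0},{"xyz":[14.2,0.3,10.1],"roll":0,"grip":0}]
(array([469.2391428 , -70.93286621,  57.9886896 ]), np.float64(85.60571342744613))
```

>>> move_arm(increments=[{"xyz":[15,0,10],"roll":0,"grip":0},{"xyz":[14,0,11],"roll":0,"grip":0},{"xyz":[15,0,10],"roll":0,"grip":0},{"xyz":[14.2,0.3,10],"roll":0,"grip":0},{"xyz":[0,0,0],"roll":0,"grip":0}])

```text
time_s: 19.65
position: [0.4674, -0.0689, 0.0566]
tcp_rot: [[0.075, 0.997, -0.004], [0.997, -0.075, 0.002], [0.002, -0.005, -1.0]]
force: [0.2, 0.6, -0.7]
opening: 0.319
grasp_force: 30.0
```

>>> move_arm(increments=[{"xyz":[0,0,0],"roll":0,"grip":0},{"xyz":[0,0,0],"roll":0,"grip":0},{"xyz":[0,0,0],"roll":0,"grip":0},{"xyz":[0,0,0],"roll":0,"grip":0},{"xyz":[0,0,0],"roll":0,"grip":0}])

```text
time_s: 20.07
position: [0.4697, -0.0724, 0.0585]
tcp_rot: [[0.079, 0.997, 0.001], [0.997, -0.079, -0.001], [-0.0, 0.001, -1.0]]
force: [-0.3, 0.0, -0.5]
opening: 0.321
grasp_force: 30.0
```

```bash
python3 -c "
from plan import *
print(bot.read_state()['position']);print(plan([469.2,-70.9,40],85.6,3,0))"
```

```text
[ 0.46973342 -0.07243726  0.05852174]
[{"xyz":[0,-0,6],"roll":-0.001,"grip":0},{"xyz":[1,-0,6],"roll":-0,"grip":0},{"xyz":[0.5,-0.7,6.5],"roll":-0.001,"grip":0}]
(array([469.15227853, -70.88733141,  40.02173874]), np.float64(85.59380370911911))
```

>>> move_arm(increments=[{"xyz":[0.5,0,5],"roll":0,"grip":0},{"xyz":[0.5,-0.3,5],"roll":0,"grip":0},{"xyz":[0,0,5],"roll":0,"grip":0},{"xyz":[0,0,1],"roll":0,"grip":0},{"xyz":[0,0,0],"roll":0,"grip":0}])

```text
time_s: 20.48
position: [0.4685, -0.0705, 0.0413]
tcp_rot: [[0.078, 0.997, -0.002], [0.997, -0.078, 0.001], [0.001, -0.002, -1.0]]
force: [-0.3, 1.1, -0.1]
opening: 0.316
grasp_force: 30.0
```

>>> move_arm(increments=[{"xyz":[0,0,0],"roll":0,"grip":0},{"xyz":[0,0,0],"roll":0,"grip":0},{"xyz":[0,0,0],"roll":0,"grip":0},{"xyz":[0,0,0],"roll":0,"grip":0},{"xyz":[0,0,0],"roll":0,"grip":0}])

```text
time_s: 20.9
position: [0.4692, -0.0707, 0.0422]
tcp_rot: [[0.078, 0.997, 0.0], [0.997, -0.078, -0.0], [-0.0, 0.0, -1.0]]
force: [0.5, -1.1, -0.2]
opening: 0.316
grasp_force: 30.0
```

>>> move_arm(increments=[{"xyz":[0,0,2],"roll":0,"grip":0},{"xyz":[0,0,2],"roll":0,"grip":0},{"xyz":[0,0,2],"roll":0,"grip":0},{"xyz":[0,0,2],"roll":0,"grip":0},{"xyz":[0,0,0],"roll":0,"grip":0}])

```text
time_s: 21.32
position: [0.4687, -0.0706, 0.0336]
tcp_rot: [[0.078, 0.997, -0.001], [0.997, -0.078, 0.0], [0.0, -0.001, -1.0]]
force: [0.2, -0.2, -1.0]
opening: 0.319
grasp_force: 30.0
```

No contact, so it is entering the slots. Continuing.

>>> move_arm(increments=[{"xyz":[0,0,2],"roll":0,"grip":0},{"xyz":[0,0,2],"roll":0,"grip":0},{"xyz":[0,0,2],"roll":0,"grip":0},{"xyz":[0,0,0],"roll":0,"grip":0},{"xyz":[0,0,0],"roll":0,"grip":0}])

```text
time_s: 21.73
position: [0.469, -0.0706, 0.0279]
tcp_rot: [[0.078, 0.997, -0.0], [0.997, -0.078, 0.0], [0.0, -0.0, -1.0]]
force: [0.1, -0.5, -0.2]
opening: 0.32
grasp_force: 30.0
```

>>> move_arm(increments=[{"xyz":[0,0,2],"roll":0,"grip":0},{"xyz":[0,0,2],"roll":0,"grip":0},{"xyz":[0,0,1.5],"roll":0,"grip":0},{"xyz":[0,0,0],"roll":0,"grip":0},{"xyz":[0,0,0],"roll":0,"grip":0}])

```text
time_s: 22.15
position: [0.4691, -0.0707, 0.0231]
tcp_rot: [[0.078, 0.997, 0.0], [0.997, -0.078, -0.0], [-0.0, 0.0, -1.0]]
force: [-1.3, 0.2, 7.8]
opening: 0.323
grasp_force: 30.0
```

The spring is engaged at 7.8 N. I'll press to home.

>>> move_arm(increments=[{"xyz":[0,0,1],"roll":0,"grip":0},{"xyz":[0,0,1],"roll":0,"grip":0},{"xyz":[0,0,0],"roll":0,"grip":0},{"xyz":[0,0,0],"roll":0,"grip":0}])

```text
time_s: 22.48
position: [0.4692, -0.0707, 0.0217]
tcp_rot: [[0.078, 0.997, 0.001], [0.997, -0.078, -0.0], [-0.0, 0.001, -1.0]]
force: [-1.5, 1.4, 12.8]
opening: 0.321
grasp_force: 30.0
```

Home: z 21.7 as computed, 12.8 N. Twisting clockwise with positive roll.

>>> move_arm(increments=[{"xyz":[0,0,0],"roll":0.08,"grip":0},{"xyz":[0,0,0],"roll":0.1,"grip":0},{"xyz":[0,0,0],"roll":0.1,"grip":0},{"xyz":[0,0,0],"roll":0.1,"grip":0},{"xyz":[0,0,0],"roll":0.1,"grip":0}])

```text
time_s: 22.9
position: [0.4694, -0.071, 0.0217]
tcp_rot: [[0.533, 0.846, 0.001], [0.846, -0.533, -0.001], [-0.0, 0.001, -1.0]]
force: [-2.9, -0.7, 11.9]
opening: 0.32
grasp_force: 30.0
```

```bash
python3 -c "
from rig import bot
s=bot.read_state();print({k:[round(float(x),3) for x in s[k]] for k in('position','force','moment','joint_positions')},s['grasp_force'],s['opening'])"
```

```text
{'position': [0.469, -0.071, 0.022], 'force': [-2.888, -0.721, 11.917], 'moment': [-0.099, 0.355, 0.12], 'joint_positions': [-22.103, 36.047, 111.322, -0.049, 32.554, 10.135]} 29.996566283516586 0.3197413235778975
```

>>> move_arm(increments=[{"xyz":[0,0,0],"roll":0.1,"grip":0},{"xyz":[0,0,0],"roll":0.1,"grip":0},{"xyz":[0,0,0],"roll":0.1,"grip":0},{"xyz":[0,0,0],"roll":0.1,"grip":0},{"xyz":[0,0,0],"roll":0.1,"grip":0}])

```text
time_s: 23.32
position: [0.469, -0.0709, 0.0217]
tcp_rot: [[0.873, 0.487, 0.0], [0.487, -0.873, -0.001], [-0.0, 0.001, -1.0]]
force: [-1.1, -0.4, 11.7]
opening: 0.318
grasp_force: 30.0
```

>>> move_arm(increments=[{"xyz":[0,0,0],"roll":0.1,"grip":0},{"xyz":[0,0,0],"roll":0.1,"grip":0},{"xyz":[0,0,0],"roll":0.1,"grip":0},{"xyz":[0,0,0],"roll":0.1,"grip":0},{"xyz":[0,0,0],"roll":0.1,"grip":0}])

```text
time_s: 23.73
position: [0.4685, -0.0706, 0.0217]
tcp_rot: [[1.0, 0.009, -0.001], [0.009, -1.0, -0.0], [-0.001, 0.0, -1.0]]
force: [-3.5, 0.7, 14.0]
opening: 0.318
grasp_force: 30.0
```

>>> move_arm(increments=[{"xyz":[0,0,0],"roll":0.09,"grip":0},{"xyz":[0,0,0],"roll":0,"grip":0},{"xyz":[0,0,0],"roll":0,"grip":0},{"xyz":[0,0,0],"roll":0,"grip":0},{"xyz":[0,0,0],"roll":0,"grip":0}])

```text
time_s: 24.15
position: [0.4685, -0.0705, 0.0217]
tcp_rot: [[0.997, -0.076, -0.001], [-0.076, -0.997, -0.0], [-0.001, 0.0, -1.0]]
force: [-2.7, 0.2, 13.4]
opening: 0.318
grasp_force: 30.0
```

```bash
python3 - <<'E'
from plan import *
s=bot.read_state();R=np.array(s["tcp_rot"]);print({k:np.round(s[k],3).tolist() for k in('position','force','moment')},s['grasp_force'],s['opening'],np.degrees(np.arctan2(R[1,0],R[0,0])))
E_=ext("wrist");im,d=bot.capture("wrist");cv2.imwrite("pics/w8.png",im[:,:,::-1])
im2,d2=bot.capture("side");x,y=365,190;cv2.imwrite("pics/s8.png",np.hstack([cv2.resize(im2[140:260,290:400],(550,600)),])[:,:,::-1])
for r in bot.trace("tube","wrist")[:1]:
    P=cloud("wrist",d,r["mask"],E_);print("tube",len(P),np.percentile(P[:,2],[2,50,98]).round(4))
E
```

```text
{'position': [0.468, -0.07, 0.022], 'force': [-2.686, 0.215, 13.383], 'moment': [0.12, 0.544, 0.12]} 30.002474882639945 0.31799542750680326 -4.3720637911336615
tube 15472 [0.0509 0.0569 0.059 ]
```

View pics/w8.png

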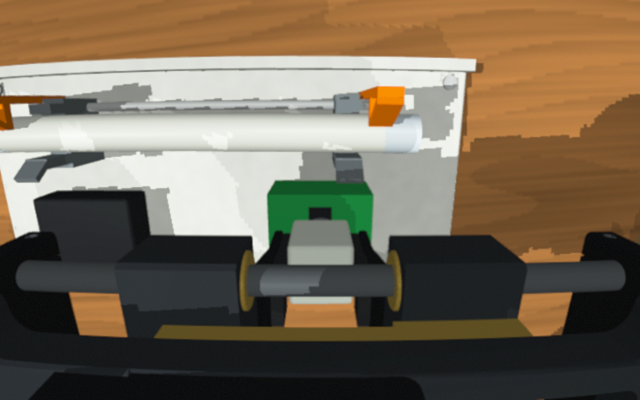

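The final view shows the starter in the green socket at (320,250), turned 90° to the start of the twist. The clipped tube lies under both orange noses at (385,105) and (5,110). The 13.4 N push at home height exceeds the 10 N spring, so the starter is seated.

```bash
python3 -c "
from rig import bot
print(bot.hand_in())"
```

```text
the job is handed in; nothing more can be done
None
```

I handed the job in at about 24 s of the 56 s allowed: the tube is home in both clips under the closed jaw and let go, and the starter is pressed home, turned 90° clockwise and still gripped. The hand-in returned no verdict, and I judged the end state from the cameras and forces, without a direct reading of the jaw or socket joints.

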